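# Lean the red test plate on the rotary comparison stand

### The job

Turn the rotary stand by its black knob until its bare side, the one without a coloured tile, faces the white pointer mark on the base. Then take the red plate out of the rack and lean it gently and squarely, centred, against that bare side: short edge down behind the little lip, tilted back on the sloping rest. Leave the other two plates in the rack, and do not push the wash bottle or the post holder about.

Things in the scene. Friction and masses are not known exactly. Their poses are not given: they have to be found in the camera images.
- stand: fixed grey round base of the rotary stand, 170 mm across, 12 mm high, with a tongue 10 mm high reaching 130 mm from the axis that carries the white pointer mark. Origin: on the turning axis at the bench top. Its -x axis points from the axis to the pointer (roughly towards the robot), z is up. On it turns a round aluminium turntable, 220 mm across, its top face 28 mm above the bench.
- turntable (a joint): angle of the turntable on the base, rad, counterclockwise from above positive. At 0 (and at 2 pi, the same place) the bare side faces the pointer. It starts anywhere from 0.9 to 5.4, has no end stops and stays where it is left (friction about 0.06 N m).
- knob (a point): round fluted black knob on the turning axis that turns the turntable, 27 mm across, 30 mm high, from 78 to 108 mm above the bench. The point is on the axis at gripping height, 95 mm above the bench.
- bare_ledge (a point): middle of the ledge at the bare side, on the turntable's top face (28 mm above the bench), 88 mm from the axis. Its -x points outward from the axis, y along the ledge, z up. The ledge is 16 mm deep: from the foot of the rest (80 mm from the axis) to the lip (96 to 100 mm from the axis, 6 mm high, 60 mm long).
- deck_centre (a point): on the axis, top of the flat square deck (124 mm) that closes the four sloping rests, 70 mm above the bench. Each rest is a panel 52 mm wide, 46 mm along its slope, leaning 18 degrees inwards; three bear a blue, green and yellow tile (tops 82 mm above the bench), the fourth is bare dark steel. A plate leaning there tilts 18 to 26 degrees from upright and rises well above the rest.
- test_plate: red plate, 9 mm thick (x) by 64 mm wide (y) by 110 mm high (z), 0.13 kg, both sides alike, with an aluminium strip across near its top edge. Origin: centre of its bottom edge. It starts upright in one of the rack's three slots, on the slot's floor 12 mm above the bench; its top is 122 mm above the bench, its upper 86 mm are free.
- test_plate_foot (a point): centre of the red plate's bottom short edge (the body's origin)
- test_plate_top (a point): centre of the red plate's top short edge, 110 mm from its foot
- white_plate: white plate of the same size, to be left in its slot of the rack. Origin and axes as for the red plate.
- black_plate: black plate of the same size, to be left in its slot of the rack. Origin and axes as for the red plate.
- rack: fixed grey plastic rack, 134 mm (x) by 80 mm (y), 36 mm high, with three slots along y at x = -40, 0 and +40 mm, each 11 mm wide and 24 mm deep (floor 12 mm above the bench). Origin: centre of its underside. The gap between neighbouring plates is 31 mm.
- wash_bottle: white wash bottle with a red spout, 63 by 93 mm and 197 mm high, a bystander standing near the work. Origin: in its underside, 15 mm from the bottle's round body's axis, which lies at y = +15 mm; the body is 62 mm across.
- post_holder: black optical post holder with a post, foot 50 by 38 mm, 105 mm high, a bystander standing near the work. Origin: centre of its underside.

How it is judged:
On the way, in this order (a step that is already met when the one before it is completed fails the run):
1. the bare side of the turntable faces the pointer, the red plate still in the rack (y of bare_ledge in the frame of stand between -0.01 and 0.01 m and x of bare_ledge in the frame of stand below 0 m and distance of test_plate from where it was at the start of the episode below 0.02 m), for 0.2 s.
2. the red plate leans on the bare side, foot behind the lip, let go (x of test_plate_foot in the frame of turntable between -0.098 and -0.074 m and y of test_plate_foot in the frame of turntable between -0.014 and 0.014 m and z of test_plate_foot in the frame of turntable below 0.023 m and angle between test_plate_top's own z axis and vertical between 0.24 and 0.52 rad and x of test_plate_top in the frame of turntable above -0.066 m and angle between the y axis of test_plate and the y axis of bare_ledge, either way round below 0.2 rad and linear speed of test_plate below 0.01 m/s and angular speed of test_plate below 0.1 rad/s and contact force between the fingers and test_plate below 0.05 N and contact force between test_plate and turntable above 0.3 N), for 0.2 s.
At the end, for the whole second after the job is handed in: Bare side to the pointer within 6 degrees. Red plate on the ledge behind the lip, centre within 14 mm, tilted back 14 to 30 degrees, square within 11 degrees, still, let go. White and black plates in their slots (within 15 mm); bottle and post holder upright within 30 mm of their starts (all of step 2 and y of bare_ledge in the frame of stand between -0.01 and 0.01 m and x of bare_ledge in the frame of stand below 0 m and distance of each of white_plate, black_plate from where it was at the start of the episode below 0.015 m and angle between each of white_plate, black_plate's own z axis and vertical below 0.26 rad and distance of each of wash_bottle, post_holder from where it was at the start of the episode below 0.03 m and angle between each of wash_bottle, post_holder's own z axis and vertical below 0.3 rad); the robot touches nothing.
It fails at once if a white or black plate is pulled out or shifted by more than 15 mm (distance of any of white_plate, black_plate from where it was at the start of the episode above 0.015 m).
It fails at once if the wash bottle or the post holder is pushed more than 30 mm or tipped over (distance of any of wash_bottle, post_holder from where it was at the start of the episode above 0.03 m or angle between any of wash_bottle, post_holder's own z axis and vertical above 0.3 rad).
It fails at once if the red plate is dropped (moves faster than 0.5 m/s with the fingers off it) (contact force between the fingers and test_plate below 0.05 N and linear speed of test_plate above 0.5 m/s).
It fails at once if the red plate is banged on the stand (over 40 N) (contact force between test_plate and turntable above 40 N).
It also fails if it takes over 64 s, if anything falls off the work surface, if the arm or the gripper's body presses on something with over 40 N, if the wrist force passes 120 N, or if a joint passes its speed limit or range.

### The arm

A 6-joint arm with a two-finger parallel gripper is mounted at the origin on a cart in front of the work surface, level with it; the furniture and walls round the work are solid. World frame = base frame: x ahead of the robot, y to its left, z up, the work surface at z = 0. Lengths are in m, angles in rad, forces in N, time in s.
With the tool pointing down it reaches from about 0.3 to 0.875 m from the base axis. Payload 6.4 kg.
Tool frame: the origin (TCP) lies between the finger pads; the fingertips stand 8 mm ahead of it and the grasp point (between the pads) lies 11 mm behind it (ctrl.finger_overhang is the distance from the TCP to the fingertips, in m); z points along the fingers, y is the line along which they close (so a half turn about z gives the same grasp; the last joint's range is limited). The gripper opens to 85 mm and grips with 20 to 120 N. Pads are 22 mm wide; open, the fingers measure 114 mm over their backs; the gripper's body (76 mm by 85 mm) begins 54 mm behind the grasp point. The pads swing forward as they close: fully open they stand 13 mm farther back than shut.
Start: joints at [0.998, 0.181, 1.607, -0, 1.354, -0.206], TCP at [0.206, 0.537, 0.239] pointing down, gripper open.
Joint ranges: [-2.99, 2.99], [-0.89, 2.07], [0.3, 2.58], [-1.14, 4.28], [0, 2.63], [-3.12, 3.12]. Speed limits (rad/s): [2.57, 2.57, 3.01, 3.14, 3.14, 3.14].

### API

Orientations are given as a unit quaternion [w, x, y, z].
In Python, from bench import ctrl, camera gives the robot as it stands.
- The arm moves only by the shell command python3 -m pendant 'ROWS' [OPENING]. ROWS is JSON, a list of rows, each a list of 6 numbers: the shift along the world's x, y, z normalised to -1 to 1, where 1 is 200 mm, then the turn, a rotation vector about the world's x, y, z normalised to -1 to 1, where 1 is pi/2 rad. In form: [[dx, dy, dz, rx, ry, rz], ...]. A call has exactly 10 rows; each row shifts and turns the commanded pose from where the row before left it; what a row does not reach is not made up. A row lasts 1/8 s, in which the tool goes at most 62.5 mm and 10.7 degrees, less where a joint would pass 70% of its speed; a pose out of reach is approached as far as the arm can. A call with a number of a shift or a turn outside -1 to 1 is refused whole. A call with a gripper value outside its range is refused whole. OPENING is the opening, from -1 (shut) to 1 (fully open), set as the call begins (- or left out, the last holds). The fingers move at their own pace and stop on an object; the grip force is fixed at half the most. Time passes only in rows, so rows that do not move let the fingers close, or fill a call up. It gives the time, the measured TCP pose, the force, the opening and the grip force at its end, in the units of the state.
- ctrl.get_obs(): the state, without advancing time (a new reading comes with each control period).
- camera(name): name is "scene" or "top" or "wrist"; returns a dict with "color" (384x512x3 uint8, blue, green, red), "fx", "fy", "cx", "cy" (pixels), "distortion" ([k1, k2, p1, p2, k3] as OpenCV has them; the pictures are not rectified), "xyz" and "rotation" of the camera in the world; the wrist camera has in their place "hand_eye" (4x4, takes a point from camera to tool coordinates, whose origin is the TCP and whose axes are the flange's). Camera axes: x right, y down, z forward; pixel columns grow to the right and rows downward; lengths in m; the calibration is good to about 2 mm. A picture is of the moment at which its call begins: read the wrist's pose just before it. There is no depth.
- ctrl.hand_in(): hands the job in; it is judged then, once.
The state is a dict: "time_s": time; "q": joint angles; "dq": joint speeds; "joint_efforts": joint torques, N m; "eef_pos": TCP position; "eef_rot": TCP orientation; "wrist_force": force on the tool from outside, world axes, zero at the start; "torque": the same for the moment, N m; "opening": opening from 0.0 (shut) to 1.0 (fully open); "grasp_force": force on a finger pad.
Only numpy, scipy, OpenCV 4.12 (cv2) and the standard library are available. Lean on these libraries where they do the work, as an engineer would, in place of code of your own. Each camera call takes 0.05 s, during which the arm holds its last target. There are 200 camera calls.

## Working session

There is one attempt and no reset: what is moved stays moved. The work goes in short steps, Python scripts to look and compute and a shell command to move; the robot and the scene stay as the last step left them, time stands still between calls to the robot, and variables do not carry over. Pictures are saved under pics/ and viewed, at most 13 in all, crops included, and the job is handed in when it is done.

```bash
ls; mkdir -p pics; python3 - <<'E'
from bench import ctrl,camera
import cv2,numpy as np
o=ctrl.get_obs();print(o['time_s'],o['eef_pos'],o['eef_rot'],ctrl.finger_overhang)
for n in('scene','top'):
    c=camera(n);cv2.imwrite(f'pics/{n}0.png',c['color'])
    print(n,{k:np.round(v,4).tolist() for k,v in c.items() if k!='color'})
E
```

```text
pics
0.0 [0.20587041 0.53628993 0.23836505] [-3.40694138e-04  1.82374168e-01  9.83228802e-01 -8.18386185e-04] 0.008
scene {'fx': 466.8888, 'fy': 466.8888, 'cx': 258.9203, 'cy': 195.8754, 'distortion': [-0.105, 0.0, 0.0, 0.0, 0.0], 'xyz': [0.0723, -0.2648, 0.7415], 'rotation': [-0.3273, 0.8164, -0.4437, 0.172]}
top {'fx': 467.2412, 'fy': 467.2412, 'cx': 262.1565, 'cy': 190.2786, 'distortion': [-0.1555, 0.0, 0.0, 0.0, 0.0], 'xyz': [0.4911, 0.0747, 1.0336], 'rotation': [0.0459, -0.6984, 0.7137, -0.0267]}
```

View pics/scene0.png

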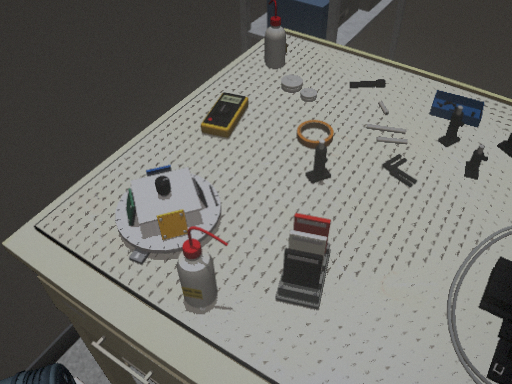

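View pics/top0.png

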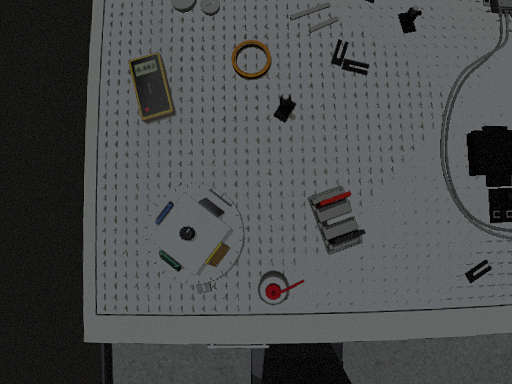

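The scene picture shows the stand at left with the wash bottle beside it and the rack in the middle. In the top picture the knob is at about (187,233), the pointer at (205,287), and the bare side at upper right (212,207), opposite green (171,260). The rack is at about (335,218), with the red plate in its upper slot (333,200). The bottle is at (273,290) and the post holder at (285,108).

```bash
cat > h.py <<'E'
import cv2,numpy as np
from scipy.spatial.transform import Rotation as R
from bench import ctrl,camera
def Rq(q): return R.from_quat(np.roll(q,-1))
def pose(c,o=None):
    if 'hand_eye' in c:
        H=np.array(c['hand_eye']);r=Rq(o['eef_rot']).as_matrix()
        return r@H[:3,:3], r@H[:3,3]+np.array(o['eef_pos'])
    return Rq(c['rotation']).as_matrix(),np.array(c['xyz'])
def K(c): return np.array([[c['fx'],0,c['cx']],[0,c['fy'],c['cy']],[0,0,1.]])
def rays(c,px,o=None):
    M,t=pose(c,o)
    u=cv2.undistortPoints(np.float64(px).reshape(-1,1,2),K(c),np.array(c['distortion'])).reshape(-1,2)
    return t,np.c_[u,np.ones(len(u))]@M.T
def plane(c,px,z,o=None):
    t,d=rays(c,px,o);return t+d*((z-t[2])/d[:,2])[:,None]
def proj(c,P,o=None):
    M,t=pose(c,o);q=(np.float64(P).reshape(-1,3)-t)@M
    return cv2.projectPoints(q,np.zeros(3),np.zeros(3),K(c),np.array(c['distortion']))[0].reshape(-1,2)
def blobs(c,lo,hi,amin=20,roi=None):
    m=cv2.inRange(cv2.cvtColor(c['color'],cv2.COLOR_BGR2HSV),np.array(lo),np.array(hi))
    if roi: 
        k=np.zeros_like(m);k[roi[1]:roi[3],roi[0]:roi[2]]=1;m*=k
    cs=cv2.findContours(m,0,2)[0]
    return [(cv2.contourArea(x),cv2.minAreaRect(x),x) for x in cs if cv2.contourArea(x)>=amin]
E
python3 - <<'E'
from h import *
c=camera('top')
for n,lo,hi,z in(('red',(0,150,80),(8,255,255),.122),('red2',(172,150,80),(180,255,255),.122),('blue',(100,100,40),(125,255,255),.07),('green',(60,80,20),(95,255,255),.07),('yel',(15,100,60),(35,255,255),.07)):
    for a,r,x in blobs(c,lo,hi,25,(130,170,380,310)): print(n,a,np.round(r[0],1),np.round(r[1],1),round(r[2]),np.round(plane(c,[r[0]],z),3), )
g=c['color']
print('knob',plane(c,[[187,233]],.108),'pointer',plane(c,[[205,287]],.01),'bottle',plane(c,[[273,291]],.1),'post',plane(c,[[285,108]],.03))
cv2.imwrite('pics/top1.png',cv2.resize(g[170:310,130:380],None,fx=3.2,fy=3.2,interpolation=cv2.INTER_CUBIC))
s=camera('scene');cv2.imwrite('pics/sc1.png',cv2.resize(s['color'][140:320,90:350],None,fx=3,fy=3,interpolation=cv2.INTER_CUBIC))
E
```

```text
red 85.0 [335.3 197.9] [ 3.9 31. ] 70 [[ 0.567 -0.044  0.122]]
red2 147.5 [281.7 288.1] [13.7 32.3] 68 [[0.394 0.065 0.122]]
blue 54.5 [163.3 213. ] [ 4.2 24.6] 36 [[0.548 0.308 0.07 ]]
green 84.0 [167.9 259.7] [24.8  5.3] 39 [[0.45  0.298 0.07 ]]
yel 128.0 [216.6 255.3] [11.4 25. ] 37 [[0.458 0.196 0.07 ]]
knob [[0.5046235  0.25049285 0.108     ]] pointer [[0.3874277  0.23065481 0.01      ]] bottle [[0.38674943 0.08173225 0.1       ]] post [[0.77627068 0.04683298 0.03      ]]
```

View pics/top1.png

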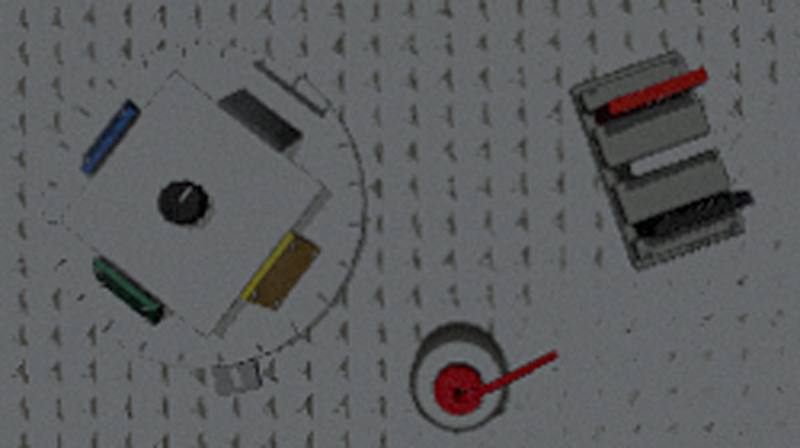

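The crop shows the deck corners at (175,70), (328,188), (210,335) and (62,212), and the knob at (184,203). The bare side's lip runs from (255,62) to (325,115), and the pointer is at (237,378). The red plate's top runs from (602,115) to (705,75).

```bash
python3 - <<'E'
from h import *
c=camera('top');f=lambda p:np.float64(p)/3.2+[130-.4,170-.4]
D=plane(c,f([[175,70],[328,188],[210,335],[62,212]]),.07);print('deck',D.mean(0),np.linalg.norm(np.diff(D,axis=0),axis=1))
k=plane(c,f([[184,202]]),.108)[0];print('knob',k)
L=plane(c,f([[255,62],[325,115]]),.034);print('lip',L,np.linalg.norm(L[0]-L[1]))
P=plane(c,f([[237,378]]),.01)[0];print('ptr',P)
for a in (D.mean(0),k):
  l=L.mean(0)-a;p=P-a;e=D[0]+D[1]-2*a
  g=lambda v:np.degrees(np.arctan2(v[1],v[0]))
  print(np.hypot(*l[:2]),np.hypot(*p[:2]),'lip',g(l),'deckside',g(e),'ptr',g(p))
print('deckedges',[round(np.degrees(np.arctan2(v[1],v[0])),1) for v in np.diff(D,axis=0)],'liplie',g(L[0]-L[1]))
T=plane(c,f([[606,110],[704,75]]),.122);print('red',T,T.mean(0),np.linalg.norm(T[0]-T[1]),g(T[0]-T[1]))
Q=plane(c,f([[578,88],[685,53],[745,235],[640,270]]),.036);print('rack',Q,Q.mean(0),np.linalg.norm(np.diff(Q,axis=0),axis=1))
print([[round(np.degrees(np.arctan2(v[1],v[0])),1)] for v in np.diff(Q,axis=0)])
E
```

```text
deck [0.50631813 0.25160216 0.07      ] [0.12681539 0.12155355 0.12612785]
knob [0.50516766 0.25028636 0.108     ]
lip [[0.59987041 0.21520665 0.034     ]
 [0.56295867 0.16819071 0.034     ]] 0.059774373218505886
ptr [0.38587426 0.23362719 0.01      ]
0.09606194905150874 0.12177777484366238 lip -38.578933722104544 deckside -39.68755216652516 ptr -171.51185707830422
0.09615666024963429 0.12045099843068285 lip -37.53847287939973 deckside -38.022128923421654 ptr -172.05013045462644
deckedges [np.float64(-128.4), np.float64(140.2), np.float64(50.3)] liplie 51.86490182987303
red [[ 0.55583303 -0.01193429  0.122     ]
 [ 0.5758974  -0.07283839  0.122     ]] [ 0.56586522 -0.04238634  0.122     ] 0.06412399832145001 108.23405312805384
rack [[ 0.57712607 -0.00182091  0.036     ]
 [ 0.59902606 -0.07451187  0.036     ]
 [ 0.47634541 -0.11039567  0.036     ]
 [ 0.45503914 -0.03955736  0.036     ]] [ 0.52688417 -0.05657145  0.036     ] [0.07591828 0.12782093 0.07397313]
[[np.float64(-73.2)], [np.float64(-163.7)], [np.float64(106.7)]]
```

```bash
python3 -m pendant '[[0.15,-0.143,0,0,0,0],[0.15,-0.143,0,0,0,0],[0.15,-0.143,0,0,0,0],[0.15,-0.143,0,0,0,0],[0.15,-0.143,0,0,0,0],[0.15,-0.143,0,0,0,0],[0.15,-0.143,0,0,0,0],[0.15,-0.143,0,0,0,0],[0.15,-0.143,0,0,0,0],[0.145,-0.143,0,0,0,0]]'
python3 - <<'E'
from h import *
o=ctrl.get_obs();c=camera('wrist');print(o['q'],o['eef_pos'],np.round(c['hand_eye'],3).tolist(),c['fx'],c['cx'],c['cy'],c['distortion'])
cv2.imwrite('pics/w1.png',c['color'])
print(proj(c,[[.505,.2503,.108],[.506,.2516,.07]],o))
E
```

```text
time_s: 1.5
eef_pos: [0.5061, 0.2497, 0.2392]
eef_rot: [0.0, 0.182, 0.983, 0.0]
wrist_force: [-0.9, -0.1, -0.1]
opening: 0.998
grasp_force: 0.0
[ 2.48049348e-01  1.57126575e-01  1.63437478e+00  6.00603535e-05
  1.35006180e+00 -9.55869913e-01] [0.50606427 0.24970654 0.23924265] [[0.001, -0.959, -0.282, 0.071], [1.0, 0.001, 0.001, -0.0], [-0.001, -0.282, 0.959, -0.135], [0.0, 0.0, 0.0, 1.0]] 264.70609010763854 254.98798515210188 190.85035055517412 [0.00493218 0.         0.         0.         0.        ]
[[255.11054737 183.12679263]
 [256.40348305 175.3007046 ]]
```

View pics/w1.png

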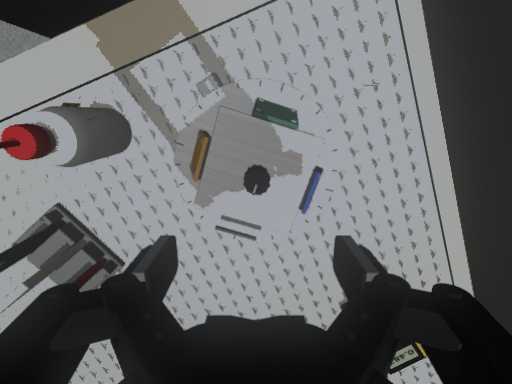

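The wrist view shows the knob at (257,180), where I predicted (255,183). The bare side's lip is at (236,232), the pointer at (210,84), and the bottle at top left, clear. I'll refine the knob and the pointer angle.

```bash
python3 - <<'E'
from h import *
o=ctrl.get_obs();c=camera('wrist')
for a,r,x in blobs(c,(0,0,0),(180,255,60),80,(225,150,290,205)):
    ci=cv2.minEnclosingCircle(x);print(a,r,ci)
    for z in(.095,.1,.108):print(z,plane(c,[ci[0],r[0]],z,o).round(4).tolist())
# lip, bare panel top, tiles, pointer
L=plane(c,[[217,227],[256,239]],.034,o);print(L,np.linalg.norm(L[0]-L[1]))
for n,lo,hi in(('blue',(100,100,40),(125,255,255)),('green',(60,60,20),(95,255,255)),('yel',(10,100,60),(35,255,255))):
    for a,r,x in blobs(c,lo,hi,60,(170,80,340,220)): print(n,a,r,plane(c,[r[0]],.065,o).round(4))
P=plane(c,[[210,84]],.01,o)[0];print(P)
m=np.array([.5055,.2505]);g=lambda v:np.degrees(np.arctan2(v[1],v[0]))
print(g(L.mean(0)[:2]-m),g((L[0]-L[1])[:2]),g(P[:2]-m),np.hypot(*(P[:2]-m)))
cv2.imwrite('pics/w1c.png',cv2.resize(c['color'][60:250,160:350],None,fx=3,fy=3,interpolation=cv2.INTER_CUBIC))
E
```

```text
498.5 ((258.5, 175.0), (28.0, 25.0), 90.0) ((258.5, 174.89285278320312), 14.327045440673828)
0.095 [[0.5046, 0.252, 0.095], [0.5047, 0.252, 0.095]]
0.1 [[0.5035, 0.2524, 0.1], [0.5036, 0.2524, 0.1]]
0.108 [[0.5017, 0.253, 0.108], [0.5018, 0.2529, 0.108]]
[[0.56694823 0.16699239 0.034     ]
 [0.60381991 0.21115146 0.034     ]] 0.05752863789068224
blue 133.5 ((312.97589111328125, 187.99061584472656), (4.0904645919799805, 43.804222106933594), 21.250505447387695) [[0.5503 0.3057 0.065 ]]
green 122.5 ((280.29998779296875, 115.60000610351562), (39.528472900390625, 4.110960483551025), 18.434947967529297) [[0.4564 0.297  0.065 ]]
yel 334.0 ((199.91177368164062, 151.8529510498047), (9.943960189819336, 48.74966049194336), 14.03624439239502) [[0.4609 0.196  0.065 ]]
[0.38978682 0.23059611 0.01      ]
-37.5590350936404 -129.86100064131554 -170.24003026347563 0.11741254329332171
```

View pics/w1c.png

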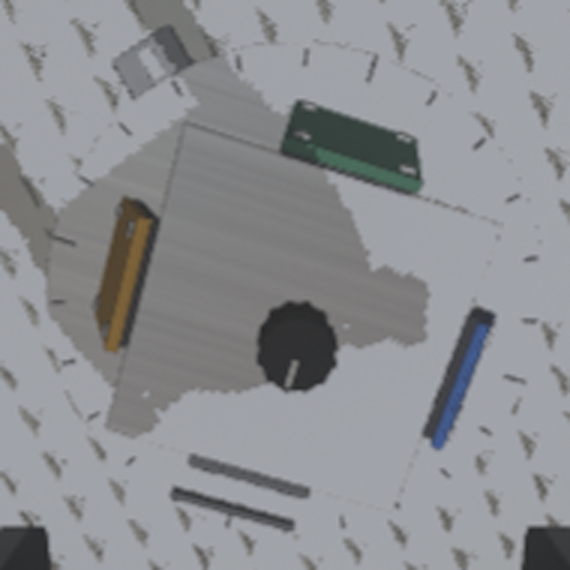

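The crop shows the knob at (297,347), the deck corners at (187,123), (500,222), (395,507) and (107,430), the lip from (173,492) to (293,525), and the white pointer mark at (153,63).

```bash
python3 - <<'E'
from h import *
o=ctrl.get_obs();c=camera('wrist');f=lambda p:np.float64(p)/3+[160-.33,60-.33]
D=plane(c,f([[187,123],[500,222],[395,507],[107,430]]),.07,o);print(D.mean(0),(D[0]+D[2])/2,(D[1]+D[3])/2,np.linalg.norm(np.diff(D,axis=0),axis=1))
P=plane(c,f([[153,63]]),.01,o)[0];L=plane(c,f([[173,492],[293,525]]),.034,o)
g=lambda v:np.degrees(np.arctan2(v[1],v[0]))
for m in([.505,.2515],[.506,.2515],D.mean(0)[:2]):
  print(g(L.mean(0)[:2]-m),g((L[1]-L[0])[:2])-90,g(P[:2]-m),np.hypot(*(P[:2]-m)),'deckedges',[g((D[i+1]-D[i])[:2]) for i in range(3)])
E
```

```text
[0.50215489 0.25474349 0.07      ] [0.50202017 0.25525149 0.07      ] [0.50228962 0.25423549 0.07      ] [0.1213319  0.12147594 0.12261166]
-38.00502901931151 -37.96770428723865 -172.24924861799528 0.12167170961169833 deckedges [np.float64(51.960665434444294), np.float64(-37.85276565319445), np.float64(-127.25586413466308)]
-38.38801256676569 -37.96770428723865 -172.31224363217925 0.12266264788000747 deckedges [np.float64(51.960665434444294), np.float64(-37.85276565319445), np.float64(-127.25586413466308)]
-38.47917969877501 -37.96770428723865 -170.52184080063049 0.11934425933560529 deckedges [np.float64(51.960665434444294), np.float64(-37.85276565319445), np.float64(-127.25586413466308)]
```

```bash
python3 -m pendant '[[-0.008,0.011,-0.09,0,0,0],[0,0,-0.09,0,0,0],[0,0,-0.09,0,0,0],[0,0,-0.09,0,0,0],[0,0,-0.09,0,0,0],[0,0,-0.09,0,0,0],[0,0,-0.09,0,0,0],[0,0,-0.08,0,0,0],[0,0,-0.05,0,0,0],[0,0,0,0,0,0]]' && python3 -m pendant '[[0,0,0,0,0,0],[0,0,0,0,0,0],[0,0,0,0,0,0],[0,0,0,0,0,0],[0,0,0,0,0,0],[0,0,0,0,0,0],[0,0,0,0,0,0],[0,0,0,0,0,0],[0,0,0,0,0,0],[0,0,0,0,0,0]]' -1
```

```text
time_s: 2.9
eef_pos: [0.5031, 0.2528, 0.0864]
eef_rot: [-0.001, 0.182, 0.983, -0.0]
wrist_force: [0.1, 0.0, 0.3]
opening: 0.999
grasp_force: 0.0
time_s: 4.15
eef_pos: [0.5036, 0.2524, 0.0881]
eef_rot: [0.0, 0.182, 0.983, -0.001]
wrist_force: [-2.7, -3.3, 5.9]
opening: 0.292
grasp_force: 59.3
```

```bash
python3 -m pendant '[[0,0,0,0,0,-0.04],[0,0,0,0,0,-0.08],[0,0,0,0,0,-0.08],[0,0,0,0,0,-0.08],[0,0,0,0,0,-0.08],[0,0,0,0,0,-0.08],[0,0,0,0,0,-0.08],[0,0,0,0,0,-0.08],[0,0,0,0,0,-0.08],[0,0,0,0,0,-0.08]]' && python3 -m pendant '[[0,0,0,0,0,-0.08],[0,0,0,0,0,-0.08],[0,0,0,0,0,-0.08],[0,0,0,0,0,-0.08],[0,0,0,0,0,-0.08],[0,0,0,0,0,-0.08],[0,0,0,0,0,-0.08],[0,0,0,0,0,-0.08],[0,0,0,0,0,-0.08],[0,0,0,0,0,0]]'
python3 - <<'E'
from h import *
o=ctrl.get_obs();t=Rq(o['eef_rot']).as_matrix()[:,1];print(np.degrees(np.arctan2(t[1],t[0])),o['wrist_force'])
E
```

```text
time_s: 5.4
eef_pos: [0.5042, 0.2527, 0.0881]
eef_rot: [0.001, 0.705, 0.709, 0.0]
wrist_force: [0.3, -1.4, 3.8]
opening: 0.295
grasp_force: 59.1
time_s: 6.65
eef_pos: [0.5046, 0.2525, 0.0881]
eef_rot: [0.0, 0.975, 0.224, 0.001]
wrist_force: [2.8, -4.4, 3.2]
opening: 0.296
grasp_force: 59.2
-64.16974310552325 [ 2.80166008 -4.43287106  3.22161289]
```

```bash
python3 -m pendant '[[0,0,0,0,0,0],[0,0,0,0,0,0],[0,0,0,0,0,0],[0,0,0,0,0,0],[0,0,0.1,0,0,0],[0,0,0.15,0,0,0],[0,0,0.15,0,0,0],[0,0,0.15,0,0,0],[0,0,0.15,0,0,0],[0,0,0.1,0,0,0]]' 1
python3 - <<'E'
from h import *
c=camera('top');cv2.imwrite('pics/t2.png',cv2.resize(c['color'][170:310,130:380],None,fx=3.2,fy=3.2,interpolation=cv2.INTER_CUBIC))
o=ctrl.get_obs();w=camera('wrist');cv2.imwrite('pics/w2.png',w['color'])
t=cv2.resize(c['color'][170:310,130:380],(400,224));s=camera('scene');cv2.imwrite('pics/m2.png',np.hstack([cv2.resize(w['color'],(400,300)),cv2.resize(s['color'][140:300,90:303],(400,300))]))
E
```

```text
time_s: 7.9
eef_pos: [0.504, 0.2532, 0.249]
eef_rot: [-0.0, 0.975, 0.223, 0.001]
wrist_force: [0.0, -0.3, -0.9]
opening: 1.002
grasp_force: 0.0
```

View pics/m2.png

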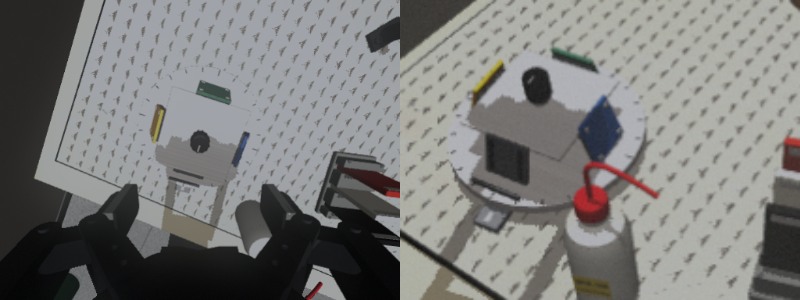

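The bare side now faces the pointer: in the right half, the bare panel is at (507,160) with the pointer at (490,218). I'll check the angle from the tile masks in the wrist view.

```bash
python3 - <<'E'
from h import *
o=ctrl.get_obs();c=camera('wrist');B={}
for n,lo,hi in(('blue',(100,100,30),(125,255,255)),('green',(60,60,20),(95,255,255)),('yel',(15,100,50),(35,255,255))):
    for a,r,x in blobs(c,lo,hi,60,(170,80,340,240)):
        B[n]=plane(c,[r[0]],.065,o)[0];l=plane(c,cv2.boxPoints(r),.07,o)
        print(n,a,r,B[n].round(4))
g=lambda v:np.degrees(np.arctan2(v[1],v[0]))
print('yel-blue now',g(B['yel']-B['blue']),'before',g(np.array([.4609-.5503,.196-.3057])))
img=c['color'][150:265,170:330];cv2.imwrite('pics/w2c.png',cv2.resize(img,None,fx=5,fy=5,interpolation=cv2.INTER_CUBIC))
E
```

```text
blue 84.0 ((308.5172424316406, 192.70689392089844), (4.085297584533691, 41.41006088256836), 21.801406860351562) [0.5126 0.182  0.065 ]
green 133.5 ((273.45001220703125, 122.14999389648438), (45.220577239990234, 3.794732093811035), 18.434947967529297) [0.5699 0.2605 0.065 ]
yel 344.5 ((199.35365295410156, 157.85621643066406), (10.179731369018555, 46.979461669921875), 14.743562698364258) [0.4936 0.3221 0.065 ]
yel-blue now 97.7449873916594 before -129.17830794138078
```

View pics/w2c.png

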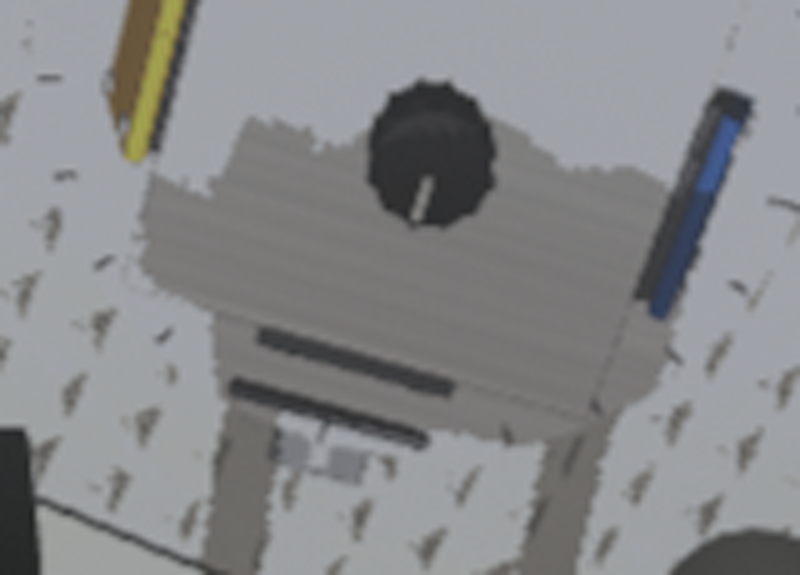

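The crop shows the lip from (232,385) to (428,440), the panel's top edge from (260,335) to (452,388), and the white pointer mark at about (322,455).

```bash
python3 - <<'E'
from h import *
o=ctrl.get_obs();c=camera('wrist');f=lambda p:np.float64(p)/5+[170-.4,150-.4]
g=lambda v:np.degrees(np.arctan2(v[1],v[0]))
L=plane(c,f([[232,385],[428,440]]),.034,o);P=plane(c,f([[322,455]]),.01,o)[0];T=plane(c,f([[260,335],[452,388]]),.072,o)
print('lip',L.tolist(),np.linalg.norm(L[0]-L[1]),L.mean(0),g(L[1]-L[0])-90,'panel',T.mean(0),g(T[1]-T[0])-90,np.linalg.norm(T[0]-T[1]),'ptr',P)
for m in ([.504,.2525],[.505,.252]):
  print(m,g(L.mean(0)[:2]-m),g(T.mean(0)[:2]-m),g(P[:2]-m),np.linalg.norm(L.mean(0)[:2]-m))
E
```

```text
lip [[0.40440627840719146, 0.26628511072388783, 0.03400000000000003], [0.41327359416820886, 0.2084561206220444, 0.03400000000000003]] 0.058504883428690736 [0.40883994 0.23737062 0.034     ] -171.28234561221697 panel [0.44197492 0.24241708 0.072     ] -170.8038645523095 0.05041586227256472 ptr [0.38361274 0.23059103 0.01      ]
[0.504, 0.2525] -170.96622329473405 -170.76665764482905 -169.68576522067912 0.09635525930557223
[0.505, 0.252] -171.3495947815504 -171.35443969381552 -169.99765498675018 0.0972665242462258
```

```bash
python3 -m pendant '[[0.031,-0.148,0,0,0,0.09],[0.031,-0.148,0,0,0,0.09],[0.031,-0.148,0,0,0,0.09],[0.031,-0.148,0,0,0,0.09],[0.031,-0.148,0,0,0,0.09],[0.031,-0.148,0,0,0,0.09],[0.031,-0.148,0,0,0,0.09],[0.031,-0.148,0,0,0,0.09],[0.031,-0.148,0,0,0,0.09],[0.031,-0.144,0,0,0,0.09]]' -0.4
python3 -m pendant '[[0,0,0,0,0,0],[0,0,0,0,0,0],[0,0,0,0,0,0],[0,0,0,0,0,0],[0,0,0,0,0,0],[0,0,0,0,0,0],[0,0,0,0,0,0],[0,0,0,0,0,0],[0,0,0,0,0,0],[0,0,0,0,0,0]]'
python3 - <<'E'
from h import *
o=ctrl.get_obs();c=camera('wrist');t=Rq(o['eef_rot']).as_matrix()[:,1]
print(np.degrees(np.arctan2(t[1],t[0])),proj(c,[[.556,-.012,.122],[.576,-.073,.122]],o))
cv2.imwrite('pics/w3.png',c['color']);
for lo,hi in(((0,120,40),(8,255,255)),((170,120,40),(180,255,255))):
  for a,r,x in blobs(c,lo,hi,60): print(a,r)
E
```

```text
time_s: 9.4
eef_pos: [0.565, -0.043, 0.2455]
eef_rot: [-0.001, 0.594, 0.804, -0.0]
wrist_force: [0.8, -1.7, 0.1]
opening: 0.302
grasp_force: 0.0
time_s: 10.65
eef_pos: [0.5656, -0.0423, 0.2473]
eef_rot: [-0.0, 0.596, 0.803, -0.0]
wrist_force: [-0.3, 0.6, -0.3]
opening: 0.3
grasp_force: 0.0
16.781464023230196 [[254.02598249 154.89813362]
 [255.49343614 215.68851218]]
335.0 ((254.95533752441406, 188.9466094970703), (58.0515022277832, 7.172218322753906), 88.75463104248047)
73.5 ((78.60293579101562, 54.838233947753906), (19.550838470458984, 6.002449989318848), 59.036251068115234)
146.0 ((90.0, 4.0), (8.0, 32.0), 90.0)
314.5 ((60.70063018798828, 26.617834091186523), (64.64503479003906, 8.459720611572266), 61.38954162597656)
```

View pics/w3.png

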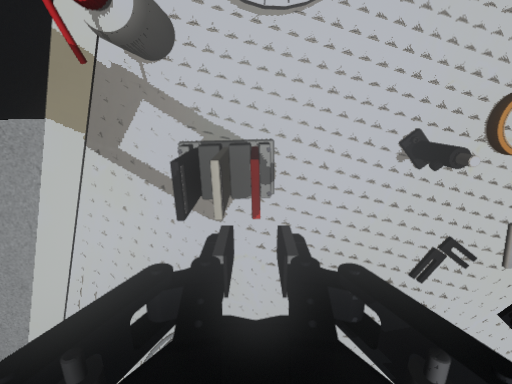

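The wrist view shows the red plate's top edge at columns 251–260, rows about 150–218, midway between the fingers. The white plate is about 35 px to its left, clear of the left finger.

```bash
python3 - <<'E'
from h import *
o=ctrl.get_obs();c=camera('wrist');g=c['color'].astype(int)
Rm=Rq(o['eef_rot']).as_matrix()
for v in range(138,226,3):
    row=g[v,240:272];m=(row[:,2]>1.8*row[:,1])&(row[:,2]>40);i=np.flatnonzero(m)
    print(v,(240+i.min(),240+i.max(),row[m][:,2].mean().round()) if len(i) else None, end='; ')
for p in ([255.5,218.5],[255.5,150],[255.5,160]): print(p,((plane(c,[p],.122,o)[0]-o['eef_pos'])@Rm).round(4))
E
```

```text
138 None; 141 None; 144 None; 147 None; 150 None; 153 None; 156 None; 159 (np.int64(252), np.int64(256), np.float64(92.0)); 162 (np.int64(251), np.int64(258), np.float64(116.0)); 165 (np.int64(251), np.int64(258), np.float64(117.0)); 168 (np.int64(251), np.int64(258), np.float64(117.0)); 171 (np.int64(251), np.int64(258), np.float64(116.0)); 174 (np.int64(251), np.int64(258), np.float64(115.0)); 177 (np.int64(252), np.int64(258), np.float64(115.0)); 180 (np.int64(252), np.int64(258), np.float64(115.0)); 183 (np.int64(252), np.int64(258), np.float64(115.0)); 186 (np.int64(252), np.int64(258), np.float64(114.0)); 189 (np.int64(252), np.int64(258), np.float64(114.0)); 192 (np.int64(252), np.int64(258), np.float64(114.0)); 195 (np.int64(252), np.int64(258), np.float64(114.0)); 198 (np.int64(252), np.int64(258), np.float64(114.0)); 201 (np.int64(252), np.int64(258), np.float64(114.0)); 204 (np.int64(253), np.int64(258), np.float64(116.0)); 207 (np.int64(253), np.int64(259), np.float64(115.0)); 210 (np.int64(253), np.int64(259), np.float64(118.0)); 213 (np.int64(253), np.int64(259), np.float64(119.0)); 216 (np.int64(253), np.int64(259), np.float64(142.0)); 219 None; 222 None; 225 None; [255.5, 218.5] [-0.0356  0.0011  0.1253]
[255.5, 150] [0.0365 0.001  0.1253]
[255.5, 160] [0.0267 0.001  0.1253]
```

```bash
python3 -m pendant '[[0.01,-0.0175,-0.07,0,0,0],[0,0,-0.09,0,0,0],[0,0,-0.09,0,0,0],[0,0,-0.09,0,0,0],[0,0,-0.09,0,0,0],[0,0,-0.09,0,0,0],[0,0,-0.09,0,0,0],[0,0,-0.09,0,0,0],[0,0,-0.06,0,0,0],[0,0,0,0,0,0]]' && python3 -m pendant '[[0,0,0,0,0,0],[0,0,0,0,0,0],[0,0,0,0,0,0],[0,0,0,0,0,0],[0,0,0,0,0,0],[0,0,0,0,0,0],[0,0,0,0,0,0],[0,0,0,0,0,0],[0,0,0,0,0,0],[0,0,0,0,0,0]]' -1
```

```text
time_s: 12.0
eef_pos: [0.5669, -0.0455, 0.0941]
eef_rot: [-0.001, 0.596, 0.803, -0.0]
wrist_force: [-0.4, -0.5, -0.3]
opening: 0.302
grasp_force: 0.0
time_s: 13.25
eef_pos: [0.5678, -0.0459, 0.0958]
eef_rot: [0.0, 0.596, 0.803, -0.0]
wrist_force: [-2.4, -1.2, 6.2]
opening: 0.095
grasp_force: 59.8
```

```bash
python3 -m pendant '[[0,0,0.03,0,0,0],[0,0,0.06,0,0,0],[0,0,0.08,0,0,0],[0,0,0.1,0,0,0],[0,0,0.1,0,0,0],[0,0,0.11,0,0,0],[0,0,0.11,0,0,0],[0,0,0.11,0,0,0],[0,0,0.1,0,0,0],[0,0,0,0,0,0]]'
python3 - <<'E'
from h import *
o=ctrl.get_obs();R0=Rq(o['eef_rot']);M=R0.as_matrix();t=M[:,1];p=np.array(o['eef_pos'])
yaw=np.degrees(np.arctan2(t[1],t[0]));print(p,yaw,'tilt',M[:,2])
# plate foot in tool: along z: foot z= tcp z -0.0838 (0.0958-0.012) ; centre at tool x~0
foot_l=np.array([0,0,.0958-.012])
A=np.array([.5043,.2524,0]);th=np.radians(-171.2);u=np.array([np.cos(th),np.sin(th),0])
tilt=20.
Rz=R.from_euler('z',np.degrees(th)+180-yaw,degrees=True);print('yaw turn',np.degrees(th)+180-yaw)
ax=np.cross([0,0,1],-u);Rt=R.from_rotvec(np.radians(tilt)*ax);print('tilt axis',ax, ax*tilt/90)
Rg=Rt*Rz*R0
foot=A+.0873*u+[0,0,.028+.0015]
print('tcp goal contact',foot-Rg.apply(foot_l), 'top',foot+.11*Rt.apply([0,0,1]))
print('goal quat wxyz',np.roll(Rg.as_quat(),1))
E
```

```text
time_s: 14.5
eef_pos: [0.5689, -0.046, 0.2583]
eef_rot: [0.003, 0.596, 0.803, 0.001]
wrist_force: [0.4, -0.1, -2.8]
opening: 0.097
grasp_force: 59.0
[ 0.56894364 -0.04600226  0.25825451] 16.787280191170712 tilt [ 0.00523821 -0.00138242 -0.99998532]
yaw turn -7.987280191170701
tilt axis [-0.15298584  0.98822838  0.        ] [-0.03399685  0.21960631  0.        ]
tcp goal contact [0.44595559 0.24360833 0.10837738] top [0.455207   0.2448     0.13286619]
goal quat wxyz [-0.11046539  0.64096141  0.74819598 -0.13102919]
```

```bash
python3 -m pendant '[[0,0.06,0,0,0,-0.009],[0,0.1,0,0,0,-0.009],[0,0.11,0,0,0,-0.009],[0,0.11,0,0,0,-0.009],[0,0.11,0,0,0,-0.009],[0,0.11,0,0,0,-0.009],[0,0.11,0,0,0,-0.009],[0,0.11,0,0,0,-0.009],[0,0.1,0,0,0,-0.009],[0,0.06,0,0,0,-0.008]]' && python3 -m pendant '[[-0.04,0.03,-0.01,-0.0034,0.022,0],[-0.065,0.05,-0.02,-0.0034,0.022,0],[-0.065,0.05,-0.03,-0.0034,0.022,0],[-0.07,0.05,-0.03,-0.0034,0.022,0],[-0.07,0.05,-0.03,-0.0034,0.022,0],[-0.07,0.05,-0.03,-0.0034,0.022,0],[-0.07,0.05,-0.03,-0.0034,0.022,0],[-0.07,0.05,-0.03,-0.0034,0.022,0],[-0.065,0.05,-0.02,-0.0034,0.022,0],[-0.03,0.03,-0.02,-0.0034,0.022,0]]'
python3 - <<'E'
from h import *
o=ctrl.get_obs();p=np.array(o['eef_pos']);print(p,'to goal',(np.array([.446,.2436,.1084])-p)/.2)
Rg=R.from_quat([0.64096141,0.74819598,-0.13102919,-0.11046539]);print('rot err',(Rg*Rq(o['eef_rot']).inv()).as_rotvec(degrees=True)/90)
w=camera('wrist');s=camera('scene')
print(proj(s,[[.4182,.2388,.028],[.5043,.2524,.108]]).round())
cv2.imwrite('pics/m4.png',np.hstack([cv2.resize(w['color'],(400,300)),cv2.resize(s['color'][140:300,90:303],(400,300),interpolation=cv2.INTER_CUBIC)]))
E
```

```text
time_s: 15.75
eef_pos: [0.5667, 0.1518, 0.254]
eef_rot: [-0.001, 0.651, 0.759, -0.001]
wrist_force: [-0.5, 0.8, -1.8]
opening: 0.096
grasp_force: 58.9
time_s: 17.0
eef_pos: [0.4438, 0.243, 0.2051]
eef_rot: [-0.114, 0.641, 0.748, -0.133]
wrist_force: [0.6, -0.7, -0.7]
opening: 0.098
grasp_force: 59.0
[0.44377009 0.24300176 0.20511018] to goal [ 0.01114957  0.00299119 -0.48355092]
rot err [-0.00091571 -0.00495442  0.00048813]
[[144. 237.]
 [161. 179.]]
```

View pics/m4.png

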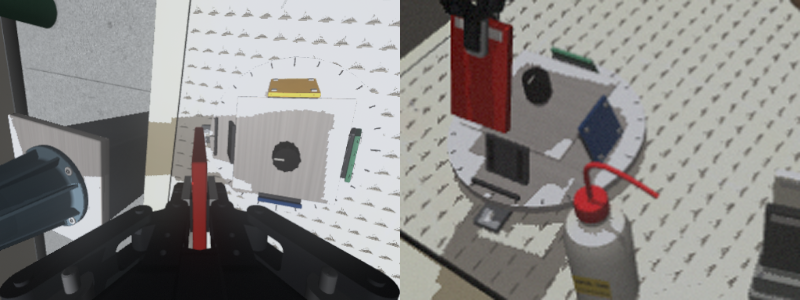

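The plate is held firmly above the bare side: red at (480,70) in the right half, with the rest and lip below it at (495,190). Now I'll descend, checking just before contact.

```bash
python3 -m pendant '[[0,0,-0.04,0,0,0],[0,0,-0.06,0,0,0],[0,0,-0.06,0,0,0],[0,0,-0.06,0,0,0],[0,0,-0.06,0,0,0],[0,0,-0.06,0,0,0],[0,0,-0.05,0,0,0],[0,0,-0.04,0,0,0],[0,0,0,0,0,0],[0,0,0,0,0,0]]'
python3 - <<'E'
from h import *
o=ctrl.get_obs();p=np.array(o['eef_pos']);M=Rq(o['eef_rot']).as_matrix()
A=np.array([.5043,.2524,0]);th=np.radians(-171.2);S=np.c_[[-np.cos(th),-np.sin(th),0],[np.sin(th),-np.cos(th),0],[0,0,1]]
print('foot in stand frame',(p+M[:,2]*.0838-A)@S,'tilt',np.degrees(np.arccos(-M[2,2])),p,o['wrist_force'])
w=camera('wrist');s=camera('scene')
print('foot mid+corners px',proj(s,p+M[:,2]*.0838+np.outer([0,.032,-.032],M[:,0])).round(1).tolist())
for n,lo,hi in(('red',(0,120,40),(8,255,255)),):
  for a,r,x in blobs(s,lo,hi,150,(90,130,200,260)): print(a,cv2.approxPolyDP(x,4,True).reshape(-1,2).tolist())
cv2.imwrite('pics/m5.png',np.hstack([cv2.resize(w['color'][100:300,150:417],(400,300)),cv2.resize(s['color'][150:255,90:230],(400,300),interpolation=cv2.INTER_CUBIC)]))
E
```

```text
time_s: 18.35
eef_pos: [0.4449, 0.2424, 0.1196]
eef_rot: [-0.113, 0.641, 0.748, -0.132]
wrist_force: [0.3, -0.9, -0.7]
opening: 0.097
grasp_force: 58.9
foot in stand frame [-0.08891868 -0.00080881  0.04085482] tilt 20.000220653459863 [0.44487808 0.24236856 0.11960095] [ 0.31255752 -0.90677153 -0.73858035]
foot mid+corners px [[142.4, 233.8], [128.9, 228.6], [156.2, 239.2]]
1061.5 [[129, 184], [129, 229], [155, 239], [158, 188], [147, 184], [154, 196], [147, 195], [141, 205]]
```

View pics/m5.png

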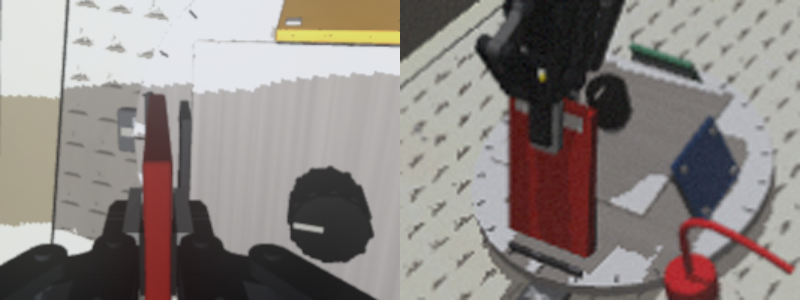

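The foot corners match the projection, and the lip shows just below the foot, from (510,245) to (582,275) in the crop. I'll check the lip position against the model.

```bash
python3 - <<'E'
from h import *
o=ctrl.get_obs();p=np.array(o['eef_pos']);M=Rq(o['eef_rot']).as_matrix();s=camera('scene')
A=np.array([.5043,.2524,0]);th=np.radians(-171.2);S=np.c_[[-np.cos(th),-np.sin(th),0],[np.sin(th),-np.cos(th),0],[0,0,1]]
f=lambda q:(np.float64(q)-[400,0])/2.857+[89.7,149.7]
px=f([[510,245],[582,275]])
print('lip meas px',px.tolist(),'pred',proj(s,(A+np.array([[-.098,.03,.034],[-.098,-.03,.034]])@S.T)).tolist())
L=plane(s,px,.034);print('lip in stand',(L-A)@S)
F=plane(s,[[129,229],[155.5,239.5]],p[2]+M[2,2]*.0838-.0015);print('foot corners',(F-A)@S,'tcp-based',(p+M[:,2]*.0838-A)@S)
E
```

```text
lip meas px [[128.2019250962548, 235.4542877143857], [153.40318515925796, 245.954812740637]] pred [[127.45084741935742, 234.29603884337243], [153.05161903454285, 244.35309194496034]]
lip in stand [[-0.09979356  0.026935    0.034     ]
 [-0.10097995 -0.03274272  0.034     ]]
foot corners [[-0.08883254  0.03130053  0.03949199]
 [-0.08929863 -0.03109749  0.03949199]] tcp-based [-0.08883658 -0.00079478  0.04099199]
```

```bash
python3 -m pendant '[[0.001,-0.0075,-0.006,0,0,0],[0,0,-0.007,0,0,0],[0,0,-0.007,0,0,0],[0,0,-0.007,0,0,0],[0,0,-0.007,0,0,0],[0,0,-0.007,0,0,0],[0,0,-0.006,0,0,0],[0,0,-0.004,0,0,0],[0,0,0,0,0,0],[0,0,0,0,0,0]]'
```

```text
time_s: 19.75
eef_pos: [0.4448, 0.2408, 0.1091]
eef_rot: [-0.113, 0.641, 0.748, -0.132]
wrist_force: [-0.0, -0.0, -1.6]
opening: 0.097
grasp_force: 58.9
```

```bash
python3 -m pendant '[[0,0,-0.003,0,0,0],[0,0,-0.003,0,0,0],[0,0,0,0,0,0],[0,0,0,0,0,0],[0,0,0,0,0,0],[0,0,0,0,0,0],[0,0,0,0,0,0],[0,0,0,0,0,0],[0,0,0,0,0,0],[0,0,0,0,0,0]]'
```

```text
time_s: 21.0
eef_pos: [0.4449, 0.2408, 0.108]
eef_rot: [-0.113, 0.641, 0.748, -0.132]
wrist_force: [-0.6, 0.8, 3.4]
opening: 0.095
grasp_force: 59.6
```

```bash
python3 -m pendant '[[0,0,0,0,0,0],[0,0,0,0,0,0],[0,0,0,0,0,0],[0,0,0,0,0,0],[0,0,0,0,0,0],[0,0,0,0,0,0],[0,0,0,0,0,0],[0,0,0,0,0,0],[0,0,0,0,0,0],[0,0,0,0,0,0]]' -0.4
python3 - <<'E'
from h import *
w=camera('wrist');s=camera('scene')
cv2.imwrite('pics/m6.png',np.hstack([cv2.resize(w['color'][100:300,150:417],(400,300)),cv2.resize(s['color'][150:255,90:230],(400,300),interpolation=cv2.INTER_CUBIC)]))
E
```

```text
time_s: 22.25
eef_pos: [0.4448, 0.2408, 0.1079]
eef_rot: [-0.113, 0.641, 0.748, -0.132]
wrist_force: [0.1, 1.0, 0.5]
opening: 0.296
grasp_force: 0.0
```

View pics/m6.png

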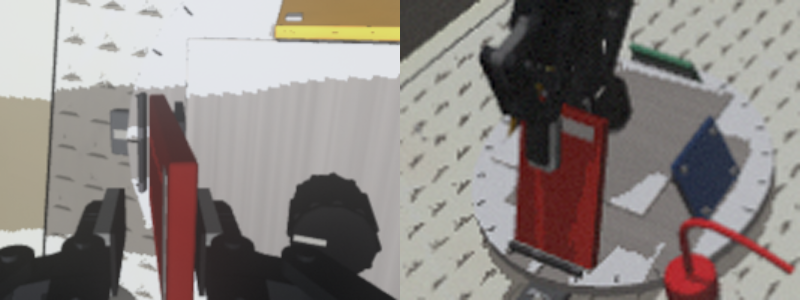

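The plate stands behind the lip, let go and leaning back. It is close to the back finger (about (197,215) in the left half), so I'll retreat up and inward at about 27°.

```bash
python3 -m pendant '[[0.01,0.0015,0.015,0,0,0],[0.015,0.002,0.025,0,0,0],[0.018,0.003,0.035,0,0,0],[0.02,0.003,0.04,0,0,0],[0.02,0.003,0.05,0,0,0],[0.025,0.004,0.06,0,0,0],[0.025,0.004,0.06,0,0,0],[0.025,0.004,0.08,0,0,0],[0.03,0.004,0.1,0,0,0],[0.03,0.004,0.1,0,0,0]]'
python3 -m pendant '[[0,0,0.1,0,0,0],[0,0,0.1,0,0,0],[0.05,0,0.1,0,0,0],[0.1,0,0.1,0,0,0],[0.1,0,0.1,0,0,0],[0.1,0,0,0,0,0],[0.1,0,0,0,0,0],[0.1,0,0,0,0,0],[0,0,0,0,0,0],[0,0,0,0,0,0]]'
python3 - <<'E'
from h import *
s=camera('scene');t=camera('top')
A=np.array([.5043,.2524,0]);th=np.radians(-171.2);S=np.c_[[-np.cos(th),-np.sin(th),0],[np.sin(th),-np.cos(th),0],[0,0,1]]
for a,r,x in blobs(s,(0,100,30),(10,255,255),150,(90,130,210,260)): print(a,cv2.approxPolyDP(x,3,True).reshape(-1,2).tolist())
for d in (18,21.5,25,28):
  a=np.radians(d);q=[]
  for y in(.032,-.032):
    for h in(0,.11): q.append(A+S@np.array([-.0873-.0045*np.cos(a)+h*np.sin(a),y-.0015,.0295+h*np.cos(a)]))
  print(d,proj(s,q).round(1).tolist())
cv2.imwrite('pics/m7.png',np.hstack([cv2.resize(s['color'][140:260,90:250],(400,300),interpolation=cv2.INTER_CUBIC),cv2.resize(t['color'][170:320,130:330],(400,300),interpolation=cv2.INTER_CUBIC)]))
E
```

```text
time_s: 23.6
eef_pos: [0.4888, 0.2473, 0.2223]
eef_rot: [-0.113, 0.641, 0.748, -0.132]
wrist_force: [0.4, 0.1, -0.6]
opening: 0.298
grasp_force: 0.0
time_s: 24.85
eef_pos: [0.5978, 0.2474, 0.3211]
eef_rot: [-0.113, 0.641, 0.748, -0.132]
wrist_force: [0.1, -0.3, 0.2]
opening: 0.299
grasp_force: 0.0
1452.0 [[133, 183], [130, 232], [157, 243], [162, 191]]
18 [[129.6, 233.3], [128.3, 184.8], [156.8, 244.0], [157.2, 194.9]]
21.5 [[129.6, 233.3], [130.6, 183.4], [156.8, 243.9], [159.3, 193.4]]
25 [[129.7, 233.3], [132.8, 182.2], [156.9, 243.9], [161.4, 192.2]]
28 [[129.7, 233.2], [134.7, 181.4], [156.9, 243.8], [163.2, 191.3]]
```

View pics/m7.png

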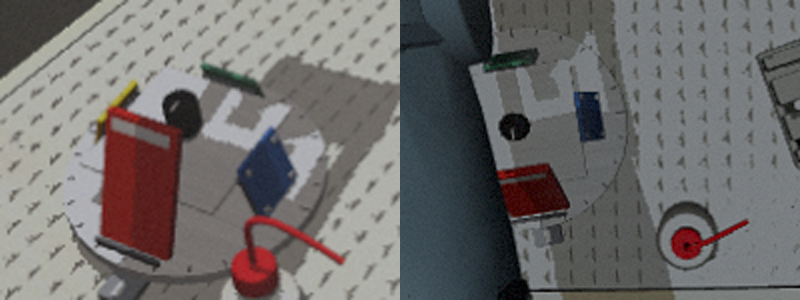

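The red plate leans centred behind the lip: its corners at (133,183), (130,232), (157,243) and (162,191) match a 25° tilt. The bottle is in place, and the arm is clear.

```bash
python3 -c "
from bench import ctrl
print(ctrl.hand_in())"
```

```text
the job is handed in; nothing more can be done
None
```

I turned the bare side to the pointer (within about 1.5° by camera) and leaned the red plate centred behind the lip at about 25°. I let go, moved the arm clear and handed the job in at about 25 s; no verdict came back.

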